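# Put the drawing set away in the bench cubby

## Robot

A 7-joint arm with a two-finger parallel gripper is mounted at the origin on the work surface. World frame = base frame: x ahead of the robot, y to its left, z up, the work surface at z = 0. Lengths are in m, angles in degrees, forces in N, time in s.
With the tool pointing down it reaches from about 0.425 to 0.875 m from the base axis. Payload 4.7 kg.
Tool frame: the origin (TCP) lies on the mounting face of the last link; the fingertips stand 182 mm ahead of it and the grasp point (between the pads) lies 164 mm ahead of it; z points along the fingers, y is the line along which they close (so a half turn about z gives the same grasp; the last joint's range is limited). The gripper opens to 87 mm and grips with 3 to 60 N. Pads are 19 mm wide; open, the fingers measure 117 mm over their backs; the gripper's body (75 mm by 190 mm) begins 51 mm behind the grasp point.
Start: joints at [73.172, 18.392, -4.016, 83.108, 1.295, 78.541, -3.26], TCP at [0.197, -0.619, 0.405] pointing down, gripper open.
Joint ranges: [-163.93, 163.93], [-17.29, 119.83], [-79.2, 71.16], [3.27, 140.29], [-89.18, 269.18], [5.43, 117.66], [-154.24, 154.24]. Speed limits (degrees/s): [147.25, 147.25, 180, 180, 180, 180, 180].

## Interface

Orientations are given as [roll, pitch, yaw] about the fixed x, y, z axes, in that order (R = Rz(yaw) Ry(pitch) Rx(roll)).
In Python, from cell import env gives the robot as it stands.
- The arm moves only by the tool servo_tool, never from a script. Its argument "plan" is a list of rows, each an object with "xyz": the shift along the tool's x, y, z in cm, a list of three; "twist": the turn, a rotation vector about the tool's x, y, z in degrees, a list of three; "jaw": the closure, from 0 (fully open) to 1 (shut). In form: [{"xyz": [x, y, z], "twist": [wx, wy, wz], "jaw": jaw}, ...]. A call has 1 to 10 rows; each row is the pose to reach, as a shift and turn from the pose commanded when the call began, along the tool's axes at that moment; what a row does not reach only later rows make up. A row lasts 1/12 s, in which the tool goes at most 41.7 mm and 7.16 degrees, less where a joint would pass 70% of its speed; a pose out of reach is approached as far as the arm can. A call with a gripper value outside its range is refused whole. The fingers move at their own pace and stop on an object; "newtons" is the grip in N (left out, the last holds). Time passes only in rows, so rows that repeat a pose let the fingers close. It gives the time, the measured TCP pose, the force, the opening and the grip force at its end, in the units of the state.
- env.get_obs(): the state, without advancing time (a new reading comes with each control period).
- env.read_camera(name): name is "scene" or "top" or "wrist"; returns a dict with "img" (480x640x3 uint8, red, green, blue), "camera_matrix" (3x3 intrinsics, pixels), "R" (3x3) and "t" (3): a world point X has camera coordinates R X + t. Camera axes: x right, y down, z forward; pixel columns grow to the right and rows downward; lengths in m; the calibration is good to about 2 mm. A picture is of the moment at which its call begins. There is no depth.
- env.sign_off(): hands the job in; it is judged then, once.
The state is a dict: "time_s": time; "qpos": joint angles; "joint_velocities": joint speeds; "effort": joint torques, N m; "tool_pos": TCP position; "tool_rot": TCP orientation; "force": force on the tool from outside, world axes, zero at the start; "wrist_torque": the same for the moment, N m; "grip_width": finger opening in m; "grasp_force": force on a finger pad.
Only numpy, scipy, OpenCV 4.12 (cv2) and the standard library are available. Lean on these libraries where they do the work, as an engineer would, in place of code of your own. Each camera call takes 0.05 s, during which the arm holds its last target. There are 200 camera calls.

## Task

Put the drawing set away, one piece after another in this order: lay the open black case flat in the middle of the cubby with the brass gate, lengthwise along it; nest the chrome-ended slide rule in the case; lay the brass protractor flat and centred on top of the slide rule with its straight edge running along the rule; and last stand the cobalt blue inkwell upright inside its round brass-rimmed holder. Never tip the inkwell over, and leave the amber bottle, steel weight, eraser and sharpener where they are.

Things in the scene. Friction and masses are not known exactly. Their poses are not given: they have to be found in the camera images.
- case: Open shallow black plastic slide rule case (a tray without lid), loose, about 0.12 kg. Outside 56 mm (its x) by 158 mm (its y, long) by 10 mm high; walls 4 mm, floor 5 mm thick, so the inside is 48 x 150 mm and 5 mm deep. Origin: centre of the underside, z up. Pick it across its 56 mm width. Same either way round.
- slide_rule: Ivory slide rule with chrome ends and a black scale, loose, about 0.09 kg. A plain bar 36 mm wide (x), 140 mm long (y), 15 mm thick. Origin: centre of the underside, z up. In the case it stands 10 mm proud of the walls with 5 to 6 mm play each side: hold it by its upper 8 mm and the fingers clear the walls. Same either way round.
- protractor: Half-round brass protractor, loose, about 0.15 kg: plate 5 mm thick, radius 50 mm, with a dark wooden grip block over its balance point, 12 mm (x) by 32 mm (y), from 5 to 23 mm above the underside. Origin: underside, below the grip block's centre. Straight edge 100 mm long, parallel to y, at x = -21 mm; arc out to x = +29 mm. Either way round will do on the rule.
- inkwell: Cobalt blue round glass inkwell with a bright metal lid, loose, about 0.22 kg. Body 50 mm in diameter with upright sides to 34 mm, tapering shoulder to 42 mm, lid 36 mm in diameter up to 52 mm. Origin: centre of the underside, z up.
- cubby: Low open-topped cubby on the bench, fixed: dark wood rim on three sides and a shut brass gate as the fourth (its -x side), green floor. Outside 132 mm (x) by 192 mm (y, long), rim and gate 22 mm high and 6 mm thick, inside 120 x 180 mm; floor top 4 mm above the bench. Origin: centre of its underside, on the bench.
- holder: Round inkwell holder, fixed: green base 86 mm in diameter, its top 4 mm above the bench, with a raised brass rim of inner diameter 70 mm and outer 82 mm, 10 mm high above the bench. Origin: centre of the underside, on the bench.
- amber_bottle: Bystander: small amber glass bottle with a black cap, 30 mm in diameter, 45 mm high, loose. Origin: centre of the underside. Not to be disturbed.
- steel_weight: Bystander: small steel weight with a knob, 30 mm in diameter, 36 mm high, loose. Origin: centre of the underside. Not to be disturbed.
- eraser: Bystander: white eraser with a red sleeve, 36 x 20 x 14 mm, loose. Origin: centre of the underside. Not to be disturbed.
- sharpener: Bystander: yellow pencil sharpener with a steel blade, 28 x 16 x 12 mm, loose. Origin: centre of the underside. Not to be disturbed.
Mind the look-alikes: they are no part of the job. Several things have the shape of the protractor; the one meant has the colours described above.

How it is judged (in metres and radians):
On the way, in this order (a step that is already met when the one before it is completed fails the run):
1. the case lies flat in the middle of the cubby, lengthwise, let go (horizontal distance between case and cubby below 0.018 m and z of case in the frame of cubby below 0.0075 m and angle between case's own z axis and vertical below 0.06 rad and angle between the y axis of case and the y axis of cubby, either way round below 0.2 rad and contact force between the fingers and case below 0.1 N and linear speed of case below 0.03 m/s), for 0.2 s.
2. the slide rule is nested in the case, which is in the cubby, let go (horizontal distance between case and cubby below 0.018 m and z of case in the frame of cubby below 0.0075 m and angle between each of case, slide_rule's own z axis and vertical below 0.06 rad and angle between the y axis of case and the y axis of cubby, either way round below 0.2 rad and horizontal distance between slide_rule and case below 0.011 m and z of slide_rule in the frame of case between 0.002 and 0.008 m and contact force between the fingers and slide_rule below 0.1 N and linear speed of slide_rule below 0.03 m/s), for 0.2 s.
3. the protractor lies flat and centred on the slide rule, straight edge along it, let go (horizontal distance between case and cubby below 0.018 m and z of case in the frame of cubby below 0.0075 m and angle between each of case, slide_rule's own z axis and vertical below 0.06 rad and angle between the y axis of case and the y axis of cubby, either way round below 0.2 rad and horizontal distance between slide_rule and case below 0.011 m and z of slide_rule in the frame of case between 0.002 and 0.008 m and horizontal distance between protractor and slide_rule below 0.015 m and z of protractor in the frame of slide_rule between 0.012 and 0.018 m and angle between protractor's own z axis and vertical below 0.08 rad and angle between the y axis of protractor and the y axis of slide_rule, either way round below 0.3 rad and contact force between the fingers and protractor below 0.1 N and linear speed of protractor below 0.03 m/s), for 0.2 s.
4. the inkwell stands in its holder, let go (horizontal distance between inkwell and holder below 0.012 m and z of inkwell in the frame of holder below 0.0075 m and angle between inkwell's own z axis and vertical below 0.06 rad and contact force between the fingers and inkwell below 0.1 N and linear speed of inkwell below 0.03 m/s), for 0.2 s.
At the end, for the whole second after the job is handed in: At rest: case flat on the cubby floor within 18 mm of its middle and 0.2 rad of its length; slide rule on the case floor; protractor flat on the rule, within 15 mm of its centre, straight edge within 0.3 rad of it; inkwell upright in the holder within 12 mm of its centre (horizontal distance between case and cubby below 0.018 m and z of case in the frame of cubby below 0.0075 m and angle between each of case, slide_rule, inkwell's own z axis and vertical below 0.06 rad and angle between the y axis of case and the y axis of cubby, either way round below 0.2 rad and horizontal distance between slide_rule and case below 0.011 m and z of slide_rule in the frame of case between 0.002 and 0.008 m and horizontal distance between protractor and slide_rule below 0.015 m and z of protractor in the frame of slide_rule between 0.012 and 0.018 m and angle between protractor's own z axis and vertical below 0.08 rad and angle between the y axis of protractor and the y axis of slide_rule, either way round below 0.3 rad and horizontal distance between inkwell and holder below 0.012 m and z of inkwell in the frame of holder below 0.0075 m and linear speed of each of case, slide_rule, protractor, inkwell below 0.02 m/s); the robot touches nothing.
It fails at once if the inkwell is tipped by more than about 45 degrees (angle between inkwell's own z axis and vertical above 0.8 rad).
It fails at once if the amber bottle is moved by more than 20 mm (distance of amber_bottle from where it was at the start of the episode above 0.02 m).
It fails at once if the steel weight is moved by more than 20 mm (distance of steel_weight from where it was at the start of the episode above 0.02 m).
It fails at once if the eraser is moved by more than 20 mm (distance of eraser from where it was at the start of the episode above 0.02 m).
It fails at once if the sharpener is moved by more than 20 mm (distance of sharpener from where it was at the start of the episode above 0.02 m).
It also fails if it takes over 115 s, if anything falls off the work surface, if the arm or the gripper's body presses on something with over 40 N, if the wrist force passes 120 N, or if a joint passes its speed limit or range.

## Working session

There is one attempt and no reset: what is moved stays moved. The work goes in short steps, Python scripts to look and compute and a tool call to move; the robot and the scene stay as the last step left them, time stands still between calls to the robot, and variables do not carry over. Pictures are saved under pics/ and viewed, at most 15 in all, crops included, and the job is handed in when it is done.

Besides the shell and the picture viewer there is one more tool, called by a JSON object that holds its "fn" and its "kwargs", one argument or row to a line. servo_tool: Moves the arm, as the interface text tells. Its arguments: {"type":"object","properties":{"plan":{"type":"array","items":{"type":"object","properties":{"xyz":{"type":"array","items":{"type":"number"}},"twist":{"type":"array","items":{"type":"number"}},"jaw":{"type":"number"}}}},"newtons":{"type":"number"}},"required":["plan"]}

```bash
mkdir -p pics; ls; cat > h.py <<'E'
import numpy as np, cv2
from cell import env
from scipy.spatial.transform import Rotation as Ro
def snap(n,f):
    c=env.read_camera(n); cv2.imwrite(f'pics/{f}.png',cv2.cvtColor(c['img'],cv2.COLOR_RGB2BGR))
    np.savez(f'pics/{f}.npz',K=c['camera_matrix'],R=c['R'],t=c['t']); return c
def px(f,uv,z):
    d=np.load(f'pics/{f}.npz'); K,R,t=d['K'],d['R'],d['t']; C=-R.T@t
    r=R.T@np.linalg.inv(K)@np.array([uv[0],uv[1],1.]); return C+r*(z-C[2])/r[2]
def st():
    o=env.get_obs(); print({k:np.round(o[k],4).tolist() for k in('time_s','tool_pos','tool_rot','force','grip_width','grasp_force','qpos')})
E
python3 - <<'E'
from h import *
snap('top','t0');snap('scene','s0');st()
d=np.load('pics/t0.npz');print(-d['R'].T@d['t'],d['R'])
E
```

```text
pics
{'time_s': 0.1, 'tool_pos': [0.1968, -0.6193, 0.4038], 'tool_rot': [-179.8999, 0.0068, 17.6366], 'force': [0.9257, 0.0634, 0.444], 'grip_width': 0.0873, 'grasp_force': 0.0, 'qpos': [73.1739, 18.4352, -4.0155, 83.169, 1.2963, 78.5411, -3.2594]}
[0.28449258 0.01959586 0.98870406] [[ 0.03072623 -0.99914348  0.02771641]
 [-0.99208378 -0.03386362 -0.12092569]
 [ 0.12176069 -0.02378141 -0.99227455]]
```

View pics/t0.png

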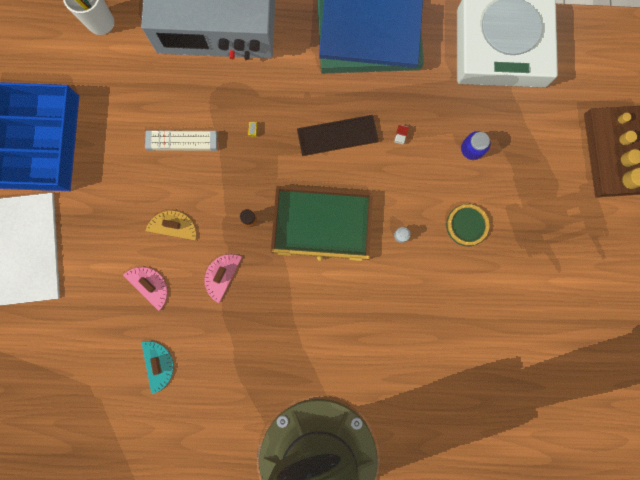

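View pics/s0.png

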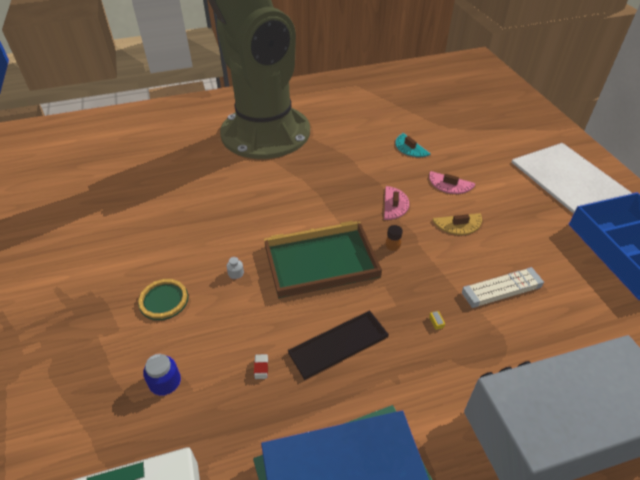

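Top view: case (338,135), slide rule (181,140), brass protractor (171,225), inkwell (476,145), cubby (321,223) with gate at row ~255, holder (469,224), and the bystanders between them. I'll enlarge for accuracy.

```bash
python3 - <<'E'
from h import *
im=cv2.imread('pics/t0.png')
cv2.imwrite('pics/c1.png',cv2.resize(im[110:260,140:340],None,fx=4,fy=4,interpolation=cv2.INTER_CUBIC))
cv2.imwrite('pics/c2.png',cv2.resize(im[110:260,300:500],None,fx=4,fy=4,interpolation=cv2.INTER_CUBIC))
E
```

```text
(no output)
```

View pics/c1.png

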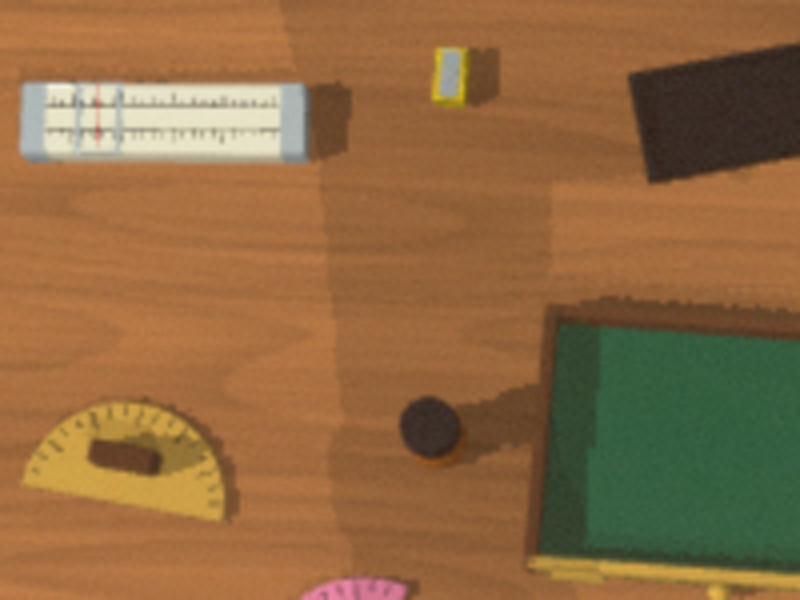

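View pics/c2.png

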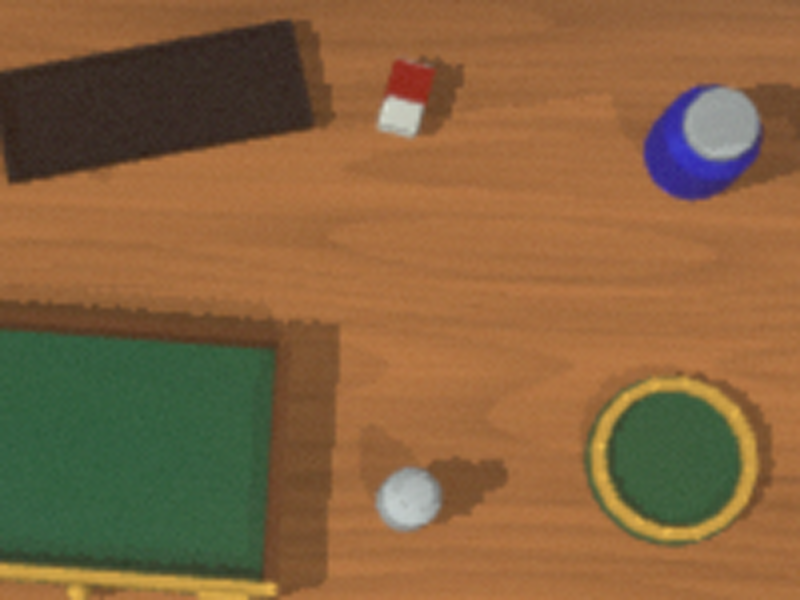

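The crops show the outlines well: rule top (22,83)-(304,154) and protractor edge (22,484)-(223,519) in c1; lid centre (721,123) and ring centre (674,459) in c2.

```bash
cat >> h.py <<'E'
def P(c,x,y,z):
    return px('t0',((140 if c==1 else 300)+(x+.5)/4-.5,110+(y+.5)/4-.5),z)
E
python3 - <<'E'
from h import *
np.set_printoptions(precision=4,suppress=True)
def quad(n,pts,z):
    p=np.array([P(*q,z)[:2] for q in pts]) # TL TR BR BL
    l=((p[0]+p[3])-(p[1]+p[2]))/2
    w=((p[0]+p[1])-(p[3]+p[2]))/2
    print(n,p.mean(0),'len',np.linalg.norm(l),'w',np.linalg.norm(w),'yaw of y axis', np.degrees(np.arctan2(-l[0],l[1])))
quad('rule',[(1,22,83),(1,308,83),(1,305,154),(1,21,154)],.015)
quad('case',[(1,630,73),(2,295,20),(2,313,127),(1,650,183)],.01)
a=[P(1,558,322,.004),P(2,277,349,.004),P(2,264,580,.022),P(1,540,557,.022),P(1,547,306,.022),P(2,290,340,.022),P(2,277,583,.022),P(1,530,563,.022)]
print('cubby\n',np.array(a))
quad('cubrim',[(1,547,306),(2,290,340),(2,277,586),(1,529,564)],.022)
print('holder',P(2,674.5,459.5,.01),'ink',P(2,721,123,.052))
e1,e2=P(1,22,485,.005),P(1,223,519,.005);d=e1-e2
print('prot',P(1,125,455,.023),(e1+e2)/2,np.linalg.norm(d),np.degrees(np.arctan2(-d[0],d[1])))
m=(e1+e2)/2;n=np.array([d[1],-d[0],0]);n/=np.linalg.norm(n);print('prot from edge',m+.021*n)
print('bott',P(1,430,427,.045),'wt',P(2,409,498,.034),'eraser',P(2,406,97,.014),'sharp',P(1,450,75,.012))
E
```

```text
rule [0.6101 0.2925] len 0.14150412211300326 w 0.036752252225123745 yaw of y axis 2.3104125702977143
case [ 0.634  -0.0219] len 0.15763644753348743 w 0.05778069249190825 yaw of y axis 12.805264747313815
cubby
 [[ 0.5161  0.0925  0.004 ]
 [ 0.5089 -0.0885  0.004 ]
 [ 0.3897 -0.0825  0.022 ]
 [ 0.3949  0.095   0.022 ]
 [ 0.5197  0.097   0.022 ]
 [ 0.5096 -0.0929  0.022 ]
 [ 0.3884 -0.0889  0.022 ]
 [ 0.3918  0.0998  0.022 ]]
cubrim [0.4519 0.0038] len 0.18966605140232418 w 0.1255848039136634 yaw of y axis -2.1894490411276912
holder [ 0.4585 -0.2884  0.01  ] ink [ 0.6189 -0.2989  0.052 ]
prot [0.4378 0.2981 0.023 ] [0.4172 0.3029 0.005 ] 0.1003809487980123 -7.7296392905916855
prot from edge [0.438  0.3001 0.005 ]
bott [0.453  0.1483 0.045 ] wt [ 0.4307 -0.1509  0.034 ] eraser [ 0.6396 -0.1505  0.014 ] sharp [0.6396 0.1517 0.012 ]
```

```bash
cat >> h.py <<'E'
import sys
def go(x,y,tip,yaw):
    o=env.get_obs(); R0=Ro.from_euler('xyz',o['tool_rot'],degrees=True); R1=Ro.from_euler('xyz',[180,0,yaw],degrees=True)
    s=R0.inv().apply(np.array([x,y,tip+.182])-o['tool_pos'])*100; w=(R0.inv()*R1).as_rotvec(degrees=True)
    print('xyz',np.round(s,2),'twist',np.round(w,2),'| rows',np.ceil(max(np.linalg.norm(s)/4.17,np.linalg.norm(w)/7.16)))
    st()
if __name__=='__main__': go(*map(float,sys.argv[1:]))
E
python3 h.py .634 -.022 .09 102.8
```

```text
xyz [ 59.76 -43.65  13.24] twist [-9.000e-02 -7.000e-02 -8.516e+01] | rows 19.0
{'time_s': 0.1, 'tool_pos': [0.1968, -0.6193, 0.4038], 'tool_rot': [-179.8999, 0.0068, 17.6366], 'force': [0.9257, 0.0634, 0.444], 'grip_width': 0.0873, 'grasp_force': 0.0, 'qpos': [73.1739, 18.4352, -4.0155, 83.169, 1.2963, 78.5411, -3.2594]}
```

{"fn": "servo_tool", "kwargs": {
  "plan": [
    {"xyz": [3,-2.2,0.2],"twist": [0,0,-4],"jaw": 0},
    {"xyz": [6,-4.4,0.5],"twist": [0,0,-8.5],"jaw": 0},
    {"xyz": [9,-6.6,1],"twist": [0,0,-13],"jaw": 0},
    {"xyz": [12,-8.8,1.5],"twist": [0,0,-17],"jaw": 0},
    {"xyz": [15,-11,2],"twist": [0,0,-21],"jaw": 0},
    {"xyz": [18,-13.2,2.5],"twist": [0,0,-25],"jaw": 0},
    {"xyz": [21,-15.4,3],"twist": [0,0,-30],"jaw": 0},
    {"xyz": [24,-17.6,3.5],"twist": [0,0,-34],"jaw": 0},
    {"xyz": [27,-19.8,4],"twist": [0,0,-38],"jaw": 0},
    {"xyz": [30,-22,4.5],"twist": [0,0,-42],"jaw": 0}
  ]
}}

```text
time_s: 0.93
tool_pos: [0.4167, -0.3172, 0.3593]
tool_rot: [-180.0, 0.0, 59.8]
force: [0.9, 0.6, -0.6]
grip_width: 0.0869
grasp_force: 0.0
```

```bash
python3 h.py .634 -.022 .09 102.8
```

```text
xyz [36.44  3.95  8.72] twist [-2.000e-02  1.000e-02 -4.298e+01] | rows 10.0
{'time_s': 0.9333, 'tool_pos': [0.4167, -0.3172, 0.3593], 'tool_rot': [-179.9807, 0.0152, 59.8248], 'force': [0.8845, 0.5918, -0.5822], 'grip_width': 0.0869, 'grasp_force': 0.0, 'qpos': [55.25, 5.792, -22.0977, 103.8468, 2.3209, 70.8171, 2.3154]}
```

{"fn": "servo_tool", "kwargs": {
  "plan": [
    {"xyz": [3.6,0.4,0.8],"twist": [0,0,-4.3],"jaw": 0},
    {"xyz": [7.2,0.8,1.7],"twist": [0,0,-8.6],"jaw": 0},
    {"xyz": [10.8,1.2,2.6],"twist": [0,0,-13],"jaw": 0},
    {"xyz": [14.4,1.6,3.5],"twist": [0,0,-17],"jaw": 0},
    {"xyz": [18,2,4.4],"twist": [0,0,-21.5],"jaw": 0},
    {"xyz": [21.6,2.4,5.2],"twist": [0,0,-26],"jaw": 0},
    {"xyz": [25.5,2.8,6],"twist": [0,0,-30],"jaw": 0},
    {"xyz": [29.2,3.2,7],"twist": [0,0,-34.5],"jaw": 0},
    {"xyz": [33,3.6,7.8],"twist": [0,0,-39],"jaw": 0},
    {"xyz": [36.4,3.9,8.7],"twist": [0,0,-43],"jaw": 0}
  ]
}}

```text
time_s: 1.77
tool_pos: [0.6347, -0.0225, 0.272]
tool_rot: [-180.0, -0.0, 102.9]
force: [0.3, -0.5, 1.7]
grip_width: 0.0873
grasp_force: 0.0
```

```bash
python3 - <<'E'
from h import *
c=snap('wrist','w1');go(.634,-.022,.09,102.8)
d=np.load('pics/w1.npz')
for X in [(.634,-.0219,.01),(.6101,.2925,.015)]: 
    p=d['K']@(d['R']@np.array(X)+d['t']);print(p[:2]/p[2])
E
```

```text
xyz [-0.61 -0.38 -0.19] twist [ 0.14 -0.43  0.68] | rows 1.0
{'time_s': 1.8167, 'tool_pos': [0.6362, -0.0151, 0.2701], 'tool_rot': [179.855, -0.4295, 103.4852], 'force': [2.8738, 5.3752, 0.8191], 'grip_width': 0.0873, 'grasp_force': 0.0, 'qpos': [28.0599, 26.7018, -37.0758, 93.029, 16.7651, 65.954, 0.5495]}
[310.62397253 240.90473489]
[ 419.79528644 -451.74801291]
```

View pics/w1.png

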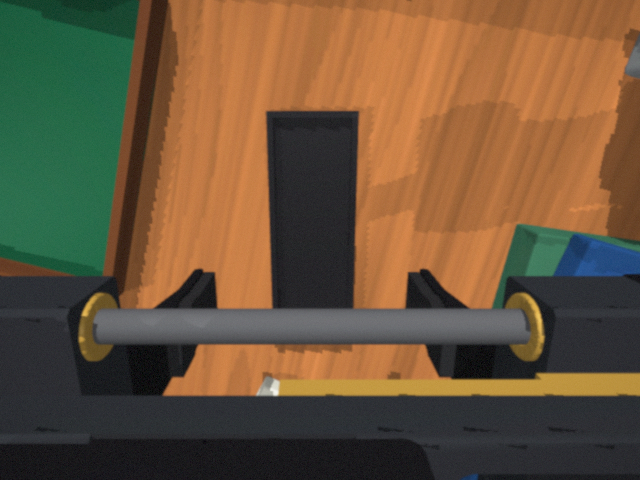

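Wrist view: the case runs (312,112)–(312,350), straight and centred between the fingers. Descend.

{"fn": "servo_tool", "kwargs": {
  "plan": [
    {"xyz": [0,0,1],"twist": [0,0,0],"jaw": 0},
    {"xyz": [0,0,3],"twist": [0,0,0],"jaw": 0},
    {"xyz": [0,0,5],"twist": [0,0,0],"jaw": 0},
    {"xyz": [0,0,6.5],"twist": [0,0,0],"jaw": 0},
    {"xyz": [0,0,7.5],"twist": [0,0,0],"jaw": 0},
    {"xyz": [0,0,7.5],"twist": [0,0,0],"jaw": 0}
  ]
}}

```text
time_s: 2.32
tool_pos: [0.6323, -0.0256, 0.1949]
tool_rot: [-179.7, -0.0, 102.6]
force: [-0.8, -0.4, -1.4]
grip_width: 0.087
grasp_force: 0.0
```

```bash
python3 h.py .634 -.022 .003 102.8
```

```text
xyz [0.32 0.25 0.99] twist [-0.28 -0.05 -0.24] | rows 1.0
{'time_s': 2.3167, 'tool_pos': [0.6323, -0.0256, 0.1949], 'tool_rot': [-179.7221, -0.0496, 102.5642], 'force': [-0.7905, -0.3555, -1.3708], 'grip_width': 0.087, 'grasp_force': 0.0, 'qpos': [27.1112, 31.0104, -34.7249, 96.544, 20.0028, 59.0542, -1.7248]}
```

{"fn": "servo_tool", "kwargs": {
  "plan": [
    {"xyz": [0.1,0.2,0.5],"twist": [0,0,0],"jaw": 0},
    {"xyz": [0.1,0.2,0.9],"twist": [0,0,0],"jaw": 0},
    {"xyz": [0.1,0.2,0.9],"twist": [0,0,0],"jaw": 0.5},
    {"xyz": [0.1,0.2,0.9],"twist": [0,0,0],"jaw": 0.5},
    {"xyz": [0.1,0.2,0.9],"twist": [0,0,0],"jaw": 0.5},
    {"xyz": [0.1,0.2,0.9],"twist": [0,0,0],"jaw": 0.5},
    {"xyz": [0.1,0.2,0.9],"twist": [0,0,0],"jaw": 0.5}
  ],
  "newtons": 15
}}

```text
time_s: 2.9
tool_pos: [0.6357, -0.0231, 0.1892]
tool_rot: [180.0, 0.0, 102.6]
force: [0.7, 0.1, -0.2]
grip_width: 0.0616
grasp_force: 0.0
```

```bash
python3 h.py .452 .004 .09 87.7
```

```text
xyz [  6.66 -17.33  -8.29] twist [ 0.04  0.02 14.93] | rows 5.0
{'time_s': 2.9, 'tool_pos': [0.6357, -0.0231, 0.1892], 'tool_rot': [179.9602, 0.0207, 102.6343], 'force': [0.7282, 0.1472, -0.2457], 'grip_width': 0.0616, 'grasp_force': 0.0, 'qpos': [26.6632, 31.6389, -34.5446, 96.3902, 20.469, 58.3501, -2.146]}
```

{"fn": "servo_tool", "kwargs": {
  "plan": [
    {"xyz": [0,0,0.3],"twist": [0,0,0],"jaw": 0.3},
    {"xyz": [0,0,0.3],"twist": [0,0,0],"jaw": 0.3},
    {"xyz": [0,0,0.3],"twist": [0,0,0],"jaw": 0.5},
    {"xyz": [0,0,0.3],"twist": [0,0,0],"jaw": 0.5},
    {"xyz": [0,0,0.3],"twist": [0,0,0],"jaw": 0.5},
    {"xyz": [0,0,0.3],"twist": [0,0,0],"jaw": 0.5}
  ],
  "newtons": 15
}}

```text
time_s: 3.4
tool_pos: [0.6354, -0.0232, 0.1856]
tool_rot: [-180.0, 0.0, 102.6]
force: [0.4, 0.8, -1.5]
grip_width: 0.0557
grasp_force: 15.0
```

```bash
python3 h.py .452 .004 .09 87.7
```

```text
xyz [  6.66 -17.31  -8.64] twist [-0.02  0.   14.94] | rows 5.0
{'time_s': 3.4, 'tool_pos': [0.6354, -0.0232, 0.1856], 'tool_rot': [-179.9813, 0.001, 102.6383], 'force': [0.4479, 0.7506, -1.4642], 'grip_width': 0.0557, 'grasp_force': 14.9961, 'qpos': [26.584, 31.8869, -34.4389, 96.509, 20.6132, 58.0738, -2.2427]}
```

{"fn": "servo_tool", "kwargs": {
  "plan": [
    {"xyz": [0,0,-1],"twist": [0,0,0],"jaw": 0.5},
    {"xyz": [0,0,-2.5],"twist": [0,0,0],"jaw": 0.5},
    {"xyz": [0,0,-4.5],"twist": [0,0,0],"jaw": 0.5},
    {"xyz": [1,-2.5,-5.5],"twist": [0,0,2],"jaw": 0.5},
    {"xyz": [2,-5.2,-6],"twist": [0,0,5],"jaw": 0.5},
    {"xyz": [3.2,-8.2,-6],"twist": [0,0,8],"jaw": 0.5},
    {"xyz": [4.4,-11.4,-6],"twist": [0,0,11],"jaw": 0.5},
    {"xyz": [5.6,-14.4,-6],"twist": [0,0,13],"jaw": 0.5},
    {"xyz": [6.4,-16.6,-6],"twist": [0,0,15],"jaw": 0.5},
    {"xyz": [6.7,-17.3,-6],"twist": [0,0,15],"jaw": 0.5}
  ]
}}

```text
time_s: 4.23
tool_pos: [0.449, 0.0052, 0.2464]
tool_rot: [-179.9, 0.2, 87.6]
force: [0.2, 0.8, -1.3]
grip_width: 0.0559
grasp_force: 15.0
```

{"fn": "servo_tool", "kwargs": {
  "plan": [
    {"xyz": [0,0,0],"twist": [0,0,0],"jaw": 0.5},
    {"xyz": [0,0,0.5],"twist": [0,0,0],"jaw": 0.5},
    {"xyz": [0,0,1],"twist": [0,0,0],"jaw": 0.5},
    {"xyz": [0,0,1.5],"twist": [0,0,0],"jaw": 0.5},
    {"xyz": [0,0,1.5],"twist": [0,0,0],"jaw": 0.5},
    {"xyz": [0,0,1.5],"twist": [0,0,0],"jaw": 0.5}
  ]
}}

```text
time_s: 4.73
tool_pos: [0.4524, 0.0044, 0.23]
tool_rot: [-179.9, -0.1, 87.6]
force: [0.2, -0.3, -0.9]
grip_width: 0.0556
grasp_force: 15.0
```

```bash
python3 - <<'E'
from h import *
c=snap('top','t1');go(.452,.004,.008,87.7)
im=cv2.imread('pics/t1.png');cv2.imwrite('pics/c3.png',cv2.resize(im[150:300,220:420],None,fx=4,fy=4,interpolation=cv2.INTER_CUBIC))
E
```

```text
xyz [-0.05 -0.03  4.03] twist [-0.06 -0.05 -0.05] | rows 1.0
{'time_s': 4.7833, 'tool_pos': [0.4524, 0.0044, 0.2303], 'tool_rot': [-179.9395, -0.0541, 87.6467], 'force': [0.7504, 0.0423, -1.923], 'grip_width': 0.0558, 'grasp_force': 14.9963, 'qpos': [33.9405, 6.7648, -39.1841, 120.1604, 5.1535, 54.749, -10.3847]}
```

View pics/c3.png

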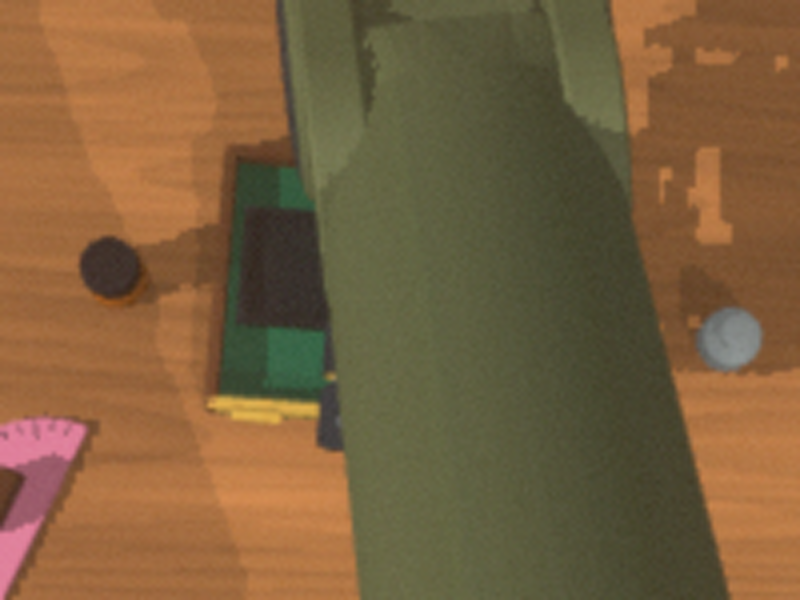

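Crop shows the case's left end (245,210)–(245,325), inside the rim and parallel to it. Lower and release.

{"fn": "servo_tool", "kwargs": {
  "plan": [
    {"xyz": [0,0,0.8],"twist": [0,0,0],"jaw": 0.5},
    {"xyz": [0,0,1.8],"twist": [0,0,0],"jaw": 0.5},
    {"xyz": [0,0,2.8],"twist": [0,0,0],"jaw": 0.5},
    {"xyz": [0,0,3.5],"twist": [0,0,0],"jaw": 0.5},
    {"xyz": [0,0,3.9],"twist": [0,0,0],"jaw": 0.5},
    {"xyz": [0,0,4],"twist": [0,0,0],"jaw": 0.5},
    {"xyz": [0,0,4],"twist": [0,0,0],"jaw": 0.5},
    {"xyz": [0,0,4],"twist": [0,0,0],"jaw": 0.5}
  ]
}}

```text
time_s: 5.45
tool_pos: [0.4522, 0.0044, 0.1909]
tool_rot: [180.0, 0.0, 87.6]
force: [-0.4, -0.2, -1.1]
grip_width: 0.0559
grasp_force: 15.0
```

{"fn": "servo_tool", "kwargs": {
  "plan": [
    {"xyz": [0,0,0],"twist": [0,0,0],"jaw": 0.25},
    {"xyz": [0,0,0],"twist": [0,0,0],"jaw": 0.22},
    {"xyz": [0,0,0],"twist": [0,0,0],"jaw": 0.22},
    {"xyz": [0,0,0],"twist": [0,0,0],"jaw": 0.22},
    {"xyz": [0,0,-0.5],"twist": [0,0,0],"jaw": 0.22},
    {"xyz": [0,0,-2],"twist": [0,0,0],"jaw": 0.22},
    {"xyz": [0,0,-4],"twist": [0,0,0],"jaw": 0.22},
    {"xyz": [0,0,-6],"twist": [0,0,0],"jaw": 0.1},
    {"xyz": [0,0,-8],"twist": [0,0,0],"jaw": 0.1},
    {"xyz": [0,0,-9],"twist": [0,0,0],"jaw": 0.1}
  ]
}}

```text
time_s: 6.28
tool_pos: [0.4528, 0.0046, 0.2834]
tool_rot: [179.8, 0.0, 87.6]
force: [1.0, 0.3, -0.6]
grip_width: 0.0763
grasp_force: 0.0
```

```bash
python3 h.py .610 .2925 .09 92.3
```

```text
xyz [29.41 14.52  1.17] twist [ 0.21  0.05 -4.65] | rows 8.0
{'time_s': 6.2833, 'tool_pos': [0.4528, 0.0046, 0.2834], 'tool_rot': [179.788, 0.0379, 87.6466], 'force': [1.0373, 0.3138, -0.5764], 'grip_width': 0.0763, 'grasp_force': 0.0, 'qpos': [35.3644, 1.8304, -39.4688, 117.3668, 1.4001, 61.0208, -7.1175]}
```

{"fn": "servo_tool", "kwargs": {
  "plan": [
    {"xyz": [2,1,0],"twist": [0,0,-0.5],"jaw": 0.1},
    {"xyz": [5,2.5,0],"twist": [0,0,-1],"jaw": 0.1},
    {"xyz": [8.4,4.2,0],"twist": [0,0,-1.5],"jaw": 0.1},
    {"xyz": [12,6,0],"twist": [0,0,-2],"jaw": 0.1},
    {"xyz": [15.6,7.8,0],"twist": [0,0,-2.5],"jaw": 0.1},
    {"xyz": [19.2,9.5,0],"twist": [0,0,-3],"jaw": 0.1},
    {"xyz": [22.8,11.3,0.3],"twist": [0,0,-3.5],"jaw": 0.1},
    {"xyz": [26,12.8,0.6],"twist": [0,0,-4],"jaw": 0.1},
    {"xyz": [28.4,14,0.9],"twist": [0,0,-4.6],"jaw": 0.1},
    {"xyz": [29.4,14.5,1.2],"twist": [0,0,-4.6],"jaw": 0.1}
  ]
}}

```text
time_s: 7.12
tool_pos: [0.6092, 0.2963, 0.2679]
tool_rot: [-180.0, -0.2, 92.5]
force: [-1.3, -0.3, 0.6]
grip_width: 0.0781
grasp_force: 0.0
```

```bash
python3 - <<'E'
from h import *
c=snap('top','t2');go(.610,.2925,.007,92.3)
im=cv2.imread('pics/t2.png');cv2.imwrite('pics/c4.png',cv2.resize(im[150:300,220:420],None,fx=4,fy=4,interpolation=cv2.INTER_CUBIC))
E
```

```text
xyz [-0.42  0.1   7.82] twist [-0.08 -0.19  0.16] | rows 2.0
{'time_s': 7.1667, 'tool_pos': [0.609, 0.2964, 0.2672], 'tool_rot': [-179.9171, -0.1925, 92.4632], 'force': [0.3706, 1.2993, 0.6773], 'grip_width': 0.0787, 'grasp_force': 0.0, 'qpos': [2.5489, 33.3918, -42.5252, 86.6105, 23.2398, 69.1096, -41.1232]}
```

View pics/c4.png

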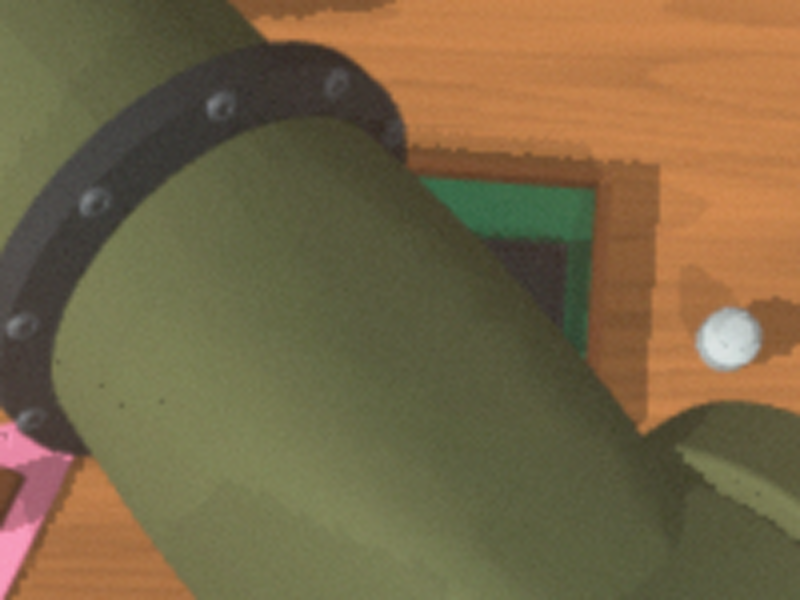

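The case's right end (566,240) is visible in the cubby beneath the arm, with green on both sides. Now lower onto the rule.

{"fn": "servo_tool", "kwargs": {
  "plan": [
    {"xyz": [-0.2,0,1],"twist": [0,0,0],"jaw": 0.2},
    {"xyz": [-0.3,0.1,3],"twist": [0,0,0],"jaw": 0.2},
    {"xyz": [-0.3,0.1,5],"twist": [0,0,0],"jaw": 0.2},
    {"xyz": [-0.3,0.1,6.5],"twist": [0,0,0],"jaw": 0.2},
    {"xyz": [-0.3,0.1,7],"twist": [0,0,0],"jaw": 0.2},
    {"xyz": [-0.3,0.1,7],"twist": [0,0,0],"jaw": 0.2},
    {"xyz": [-0.3,0.1,7],"twist": [0,0,0],"jaw": 0.2}
  ]
}}

```text
time_s: 7.75
tool_pos: [0.6103, 0.2885, 0.1991]
tool_rot: [180.0, 0.0, 92.2]
force: [0.3, -0.8, -0.2]
grip_width: 0.0701
grasp_force: 0.0
```

```bash
python3 - <<'E'
from h import *
go(.610,.2925,.008,92.3)
q=px('t2',(361.1,209.6),.014); th=np.radians(-2.3); ax=np.array([np.cos(th),np.sin(th)]);ay=np.array([-ax[1],ax[0]])
print(q, 'case centre', q[:2]-.028*ax+.079*ay)
E
```

```text
xyz [ 0.4  -0.02  0.91] twist [ 0.01  0.02 -0.11] | rows 1.0
{'time_s': 7.75, 'tool_pos': [0.6103, 0.2885, 0.1991], 'tool_rot': [179.986, 0.015, 92.1932], 'force': [0.2677, -0.7742, -0.2001], 'grip_width': 0.0701, 'grasp_force': 0.0, 'qpos': [1.9488, 36.9988, -40.4752, 89.79, 26.0402, 62.9446, -42.6608]}
[ 0.48026333 -0.07247003  0.014     ] case centre [0.4554563  0.00759001]
```

{"fn": "servo_tool", "kwargs": {
  "plan": [
    {"xyz": [0.4,0,0.5],"twist": [0,0,0],"jaw": 0.2},
    {"xyz": [0.4,0,0.9],"twist": [0,0,0],"jaw": 0.3},
    {"xyz": [0.4,0,0.9],"twist": [0,0,0],"jaw": 0.5},
    {"xyz": [0.4,0,0.9],"twist": [0,0,0],"jaw": 0.7},
    {"xyz": [0.4,0,0.9],"twist": [0,0,0],"jaw": 0.75},
    {"xyz": [0.4,0,0.9],"twist": [0,0,0],"jaw": 0.75},
    {"xyz": [0.4,0,0.9],"twist": [0,0,0],"jaw": 0.75},
    {"xyz": [0.4,0,0.9],"twist": [0,0,0],"jaw": 0.75},
    {"xyz": [0.4,0,0.9],"twist": [0,0,0],"jaw": 0.75},
    {"xyz": [0.4,0,0.9],"twist": [0,0,0],"jaw": 0.75}
  ],
  "newtons": 15
}}

```text
time_s: 8.58
tool_pos: [0.6101, 0.2932, 0.1899]
tool_rot: [180.0, 0.0, 92.2]
force: [0.6, 0.6, 0.7]
grip_width: 0.0356
grasp_force: 15.0
```

```bash
python3 h.py .453 .0065 .09 87.7
```

```text
xyz [-28.04 -16.81  -8.21] twist [ 0.02 -0.    4.53] | rows 9.0
{'time_s': 8.5833, 'tool_pos': [0.6101, 0.2932, 0.1899], 'tool_rot': [179.9848, 0.0001, 92.2343], 'force': [0.5855, 0.5889, 0.7222], 'grip_width': 0.0356, 'grasp_force': 14.9984, 'qpos': [1.3, 37.7683, -40.1616, 89.7958, 26.5151, 62.2628, -43.2403]}
```

{"fn": "servo_tool", "kwargs": {
  "plan": [
    {"xyz": [0,0,-1],"twist": [0,0,0],"jaw": 0.75},
    {"xyz": [0,0,-3],"twist": [0,0,0],"jaw": 0.75},
    {"xyz": [0,0,-5],"twist": [0,0,0],"jaw": 0.75},
    {"xyz": [-1.5,-0.9,-6.5],"twist": [0,0,0.3],"jaw": 0.75},
    {"xyz": [-4,-2.4,-7.2],"twist": [0,0,0.7],"jaw": 0.75},
    {"xyz": [-7,-4.2,-7.5],"twist": [0,0,1.2],"jaw": 0.75},
    {"xyz": [-10.2,-6.1,-7.5],"twist": [0,0,1.7],"jaw": 0.75},
    {"xyz": [-13.4,-8,-7.5],"twist": [0,0,2.2],"jaw": 0.75},
    {"xyz": [-16.5,-9.9,-7.5],"twist": [0,0,2.7],"jaw": 0.75},
    {"xyz": [-19.5,-11.7,-7.5],"twist": [0,0,3.2],"jaw": 0.75}
  ]
}}

```text
time_s: 9.42
tool_pos: [0.4995, 0.0923, 0.265]
tool_rot: [180.0, 0.0, 89.0]
force: [-1.0, -0.9, -0.8]
grip_width: 0.0355
grasp_force: 15.0
```

{"fn": "servo_tool", "kwargs": {
  "plan": [
    {"xyz": [-2.8,-1.7,0],"twist": [0,0,0.5],"jaw": 0.75},
    {"xyz": [-5.3,-3.2,0],"twist": [0,0,0.9],"jaw": 0.75},
    {"xyz": [-7.2,-4.3,0],"twist": [0,0,1.3],"jaw": 0.75},
    {"xyz": [-8.5,-5.1,0.5],"twist": [0,0,1.4],"jaw": 0.75},
    {"xyz": [-8.5,-5.1,1],"twist": [0,0,1.4],"jaw": 0.75},
    {"xyz": [-8.5,-5.1,2],"twist": [0,0,1.4],"jaw": 0.75},
    {"xyz": [-8.5,-5.1,3],"twist": [0,0,1.4],"jaw": 0.75},
    {"xyz": [-8.5,-5.1,3.5],"twist": [0,0,1.4],"jaw": 0.75},
    {"xyz": [-8.5,-5.1,3.5],"twist": [0,0,1.4],"jaw": 0.75},
    {"xyz": [-8.5,-5.1,3.5],"twist": [0,0,1.4],"jaw": 0.75}
  ]
}}

```text
time_s: 10.25
tool_pos: [0.4484, 0.0106, 0.2291]
tool_rot: [-179.9, -0.1, 87.7]
force: [0.7, 0.7, -0.5]
grip_width: 0.036
grasp_force: 15.0
```

```bash
python3 - <<'E'
from h import *
go(.453,.0065,.0175,87.7);snap('wrist','w2')
E
```

```text
xyz [-0.4   0.48  2.96] twist [-0.08 -0.07  0.05] | rows 1.0
{'time_s': 10.25, 'tool_pos': [0.4484, 0.0106, 0.2291], 'tool_rot': [-179.9183, -0.0709, 87.7471], 'force': [0.7471, 0.651, -0.477], 'grip_width': 0.036, 'grasp_force': 14.9982, 'qpos': [36.8828, 6.7924, -42.9952, 120.599, 5.5765, 54.6216, -11.4051]}
```

View pics/w2.png

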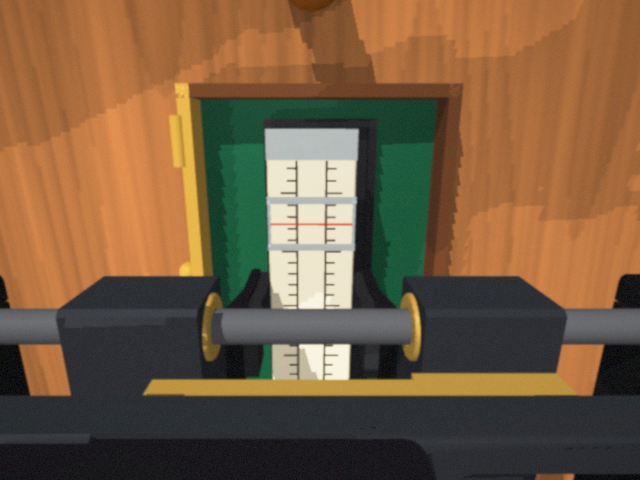

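Wrist view: case far end corners (264,121) and (376,121); the rule (266–358) sits left of centre, so a +x shift is needed, as the numbers say. Cross-check.

```bash
python3 - <<'E'
from h import *
a,b=px('w2',(264,121),.014),px('w2',(376,121),.014)
m=((a+b)/2)[:2]; d=(b-a)[:2]; n=np.array([d[1],-d[0]])/np.linalg.norm(d)
print(a,b,np.linalg.norm(d),m+.079*n, m-.079*n)
a,b=px('w2',(264.5,128),.0291+.0),px('w2',(358,128),.053);print(px('w2',(264.5,128),.055),b)
st()
E
```

```text
[0.42766411 0.08745649 0.014     ] [0.48230599 0.08533301 0.014     ] 0.054683133328016505 [0.45191728 0.00745434] [0.45805282 0.16533516]
[0.43251132 0.08409586 0.055     ] [0.4689405  0.08267452 0.053     ]
{'time_s': 10.3, 'tool_pos': [0.4486, 0.0105, 0.2295], 'tool_rot': [-179.9646, -0.0518, 87.7299], 'force': [-0.7712, 0.527, -1.3643], 'grip_width': 0.0359, 'grasp_force': 14.9983, 'qpos': [36.8978, 6.7512, -42.991, 120.5786, 5.5726, 54.6285, -11.3993]}
```

{"fn": "servo_tool", "kwargs": {
  "plan": [
    {"xyz": [-0.45,0.3,0.5],"twist": [0,0,0],"jaw": 0.75},
    {"xyz": [-0.45,0.3,1.2],"twist": [0,0,0],"jaw": 0.75},
    {"xyz": [-0.45,0.3,1.8],"twist": [0,0,0],"jaw": 0.75},
    {"xyz": [-0.45,0.3,2.1],"twist": [0,0,0],"jaw": 0.75},
    {"xyz": [-0.45,0.3,2.1],"twist": [0,0,0],"jaw": 0.75},
    {"xyz": [-0.45,0.3,2.1],"twist": [0,0,0],"jaw": 0.75},
    {"xyz": [-0.45,0.3,2.4],"twist": [0,0,0],"jaw": 0.75},
    {"xyz": [-0.45,0.3,2.7],"twist": [0,0,0],"jaw": 0.75},
    {"xyz": [-0.45,0.3,3],"twist": [0,0,0],"jaw": 0.75},
    {"xyz": [-0.45,0.3,3],"twist": [0,0,0],"jaw": 0.75}
  ]
}}

```text
time_s: 11.13
tool_pos: [0.4508, 0.005, 0.1991]
tool_rot: [-179.9, 0.0, 87.6]
force: [-0.4, -0.1, -0.1]
grip_width: 0.0358
grasp_force: 15.0
```

```bash
python3 h.py .4515 .006 .0169 87.7
```

```text
xyz [0.1  0.07 0.02] twist [-0.06  0.   -0.06] | rows 1.0
{'time_s': 11.1333, 'tool_pos': [0.4508, 0.005, 0.1991], 'tool_rot': [-179.9429, 0.0008, 87.6381], 'force': [-0.3861, -0.0658, -0.1042], 'grip_width': 0.0358, 'grasp_force': 14.9982, 'qpos': [36.0391, 10.3394, -42.1222, 121.6195, 8.8929, 51.0702, -13.6009]}
```

{"fn": "servo_tool", "kwargs": {
  "plan": [
    {"xyz": [0,0,0],"twist": [0,0,0],"jaw": 0.5},
    {"xyz": [0,0,0],"twist": [0,0,0],"jaw": 0.4},
    {"xyz": [0,0,0],"twist": [0,0,0],"jaw": 0.4},
    {"xyz": [0,0,0],"twist": [0,0,0],"jaw": 0.4},
    {"xyz": [0,0,-0.5],"twist": [0,0,0],"jaw": 0.4},
    {"xyz": [0,0,-2],"twist": [0,0,0],"jaw": 0.4},
    {"xyz": [0,0,-4],"twist": [0,0,0],"jaw": 0.4},
    {"xyz": [0,0,-6],"twist": [0,0,0],"jaw": 0.4},
    {"xyz": [0,0,-7],"twist": [0,0,0],"jaw": 0.4},
    {"xyz": [0,0,-7],"twist": [0,0,0],"jaw": 0.4}
  ]
}}

```text
time_s: 11.97
tool_pos: [0.4522, 0.0051, 0.2722]
tool_rot: [179.7, 0.1, 87.6]
force: [0.4, 0.0, -0.3]
grip_width: 0.0523
grasp_force: 0.0
```

```bash
python3 - <<'E'
from h import *
go(.438,.299,.085,82.3);snap('wrist','w3')
E
```

```text
xyz [29.3  -2.65  0.47] twist [0.29 0.06 5.32] | rows 8.0
{'time_s': 11.9667, 'tool_pos': [0.4522, 0.0051, 0.2722], 'tool_rot': [179.7138, 0.0749, 87.6216], 'force': [0.3865, 0.0479, -0.2748], 'grip_width': 0.0523, 'grasp_force': 0.0, 'qpos': [38.55, 2.9157, -43.0366, 118.0328, 2.4328, 59.5823, -8.0502]}
```

View pics/w3.png

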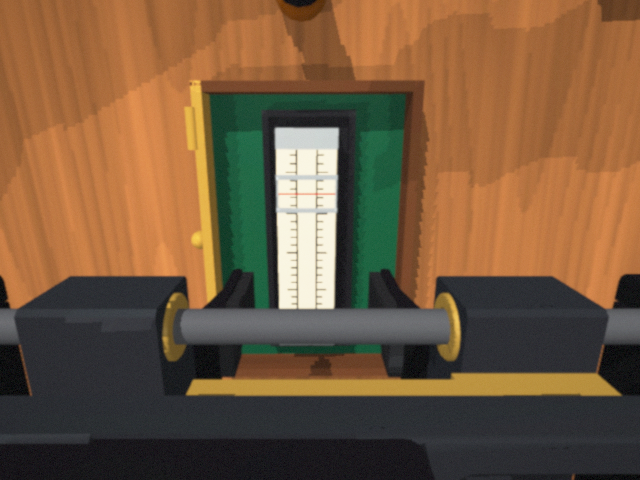

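Rule (275–338) lies nested inside the case walls (266–353), both aligned. Next, the protractor.

{"fn": "servo_tool", "kwargs": {
  "plan": [
    {"xyz": [2,-0.2,0],"twist": [0,0,0.5],"jaw": 0.5},
    {"xyz": [5,-0.5,0],"twist": [0,0,1],"jaw": 0.5},
    {"xyz": [8.5,-0.8,0],"twist": [0,0,1.5],"jaw": 0.5},
    {"xyz": [12,-1.1,0],"twist": [0,0,2.2],"jaw": 0.5},
    {"xyz": [15.5,-1.4,0],"twist": [0,0,3],"jaw": 0.5},
    {"xyz": [19,-1.7,0],"twist": [0,0,3.7],"jaw": 0.5},
    {"xyz": [22.5,-2,0],"twist": [0,0,4.4],"jaw": 0.5},
    {"xyz": [25.7,-2.3,0.2],"twist": [0,0,5],"jaw": 0.5},
    {"xyz": [28,-2.5,0.4],"twist": [0,0,5.3],"jaw": 0.5},
    {"xyz": [29.3,-2.6,0.4],"twist": [0,0,5.3],"jaw": 0.5}
  ]
}}

```text
time_s: 12.85
tool_pos: [0.4355, 0.3019, 0.2641]
tool_rot: [-179.8, -0.1, 82.6]
force: [-0.2, -0.4, -0.3]
grip_width: 0.044
grasp_force: 0.0
```

{"fn": "servo_tool", "kwargs": {
  "plan": [
    {"xyz": [0,0,0],"twist": [0,0,0],"jaw": 0.5},
    {"xyz": [0,0,1],"twist": [0,0,0],"jaw": 0.5},
    {"xyz": [0,0,3],"twist": [0,0,0],"jaw": 0.5},
    {"xyz": [0,0,4.5],"twist": [0,0,0],"jaw": 0.5},
    {"xyz": [0,0,4.5],"twist": [0,0,0],"jaw": 0.5},
    {"xyz": [0,0,4.5],"twist": [0,0,0],"jaw": 0.5}
  ]
}}

```text
time_s: 13.35
tool_pos: [0.4371, 0.297, 0.2192]
tool_rot: [-179.9, 0.1, 82.2]
force: [0.2, -0.2, 0.7]
grip_width: 0.0439
grasp_force: 0.0
```

```bash
python3 - <<'E'
from h import *
go(.438,.299,.009,82.3);snap('wrist','w4')
E
```

```text
xyz [0.21 0.07 2.82] twist [-0.14  0.14 -0.06] | rows 1.0
{'time_s': 13.35, 'tool_pos': [0.4371, 0.297, 0.2192], 'tool_rot': [-179.8629, 0.142, 82.2429], 'force': [0.1579, -0.2259, 0.71], 'grip_width': 0.0439, 'grasp_force': 0.0, 'qpos': [7.5164, 21.4274, -51.1189, 110.326, 19.6653, 57.6173, -60.2345]}
```

View pics/w4.png

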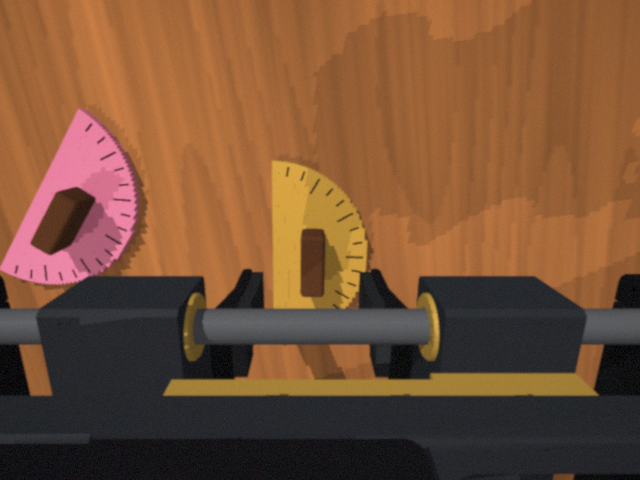

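Wrist view: brass protractor with its block top at about (313,259), between the fingers and aligned; pink one off to the left.

```bash
python3 - <<'E'
from h import *
for uv in [(313,230),(313,262),(313,290)]: print(px('w4',uv,.023))
print(px('w4',(273,161),.005),px('w4',(273,305),.005))
E
```

```text
[0.4404459  0.32200689 0.023     ]
[0.43829837 0.30601795 0.023     ]
[0.43633364 0.29138992 0.023     ]
[0.42482421 0.35516448 0.005     ] [0.41215357 0.27741784 0.005     ]
```

{"fn": "servo_tool", "kwargs": {
  "plan": [
    {"xyz": [0.4,0.1,1],"twist": [0,0,0],"jaw": 0.5},
    {"xyz": [0.4,0.1,2],"twist": [0,0,0],"jaw": 0.5},
    {"xyz": [0.4,0.1,2.7],"twist": [0,0,0],"jaw": 0.5},
    {"xyz": [0.4,0.1,2.8],"twist": [0,0,0],"jaw": 0.6},
    {"xyz": [0.4,0.1,2.8],"twist": [0,0,0],"jaw": 0.8},
    {"xyz": [0.4,0.1,2.8],"twist": [0,0,0],"jaw": 1},
    {"xyz": [0.4,0.1,2.8],"twist": [0,0,0],"jaw": 1},
    {"xyz": [0.4,0.1,2.8],"twist": [0,0,0],"jaw": 1},
    {"xyz": [0.4,0.1,2.8],"twist": [0,0,0],"jaw": 1},
    {"xyz": [0.4,0.1,2.8],"twist": [0,0,0],"jaw": 1}
  ],
  "newtons": 15
}}

```text
time_s: 14.23
tool_pos: [0.4388, 0.3028, 0.1931]
tool_rot: [180.0, -0.0, 82.3]
force: [-0.7, -0.4, 2.1]
grip_width: 0.0117
grasp_force: 15.0
```

{"fn": "servo_tool", "kwargs": {
  "plan": [
    {"xyz": [0,0,0],"twist": [0,0,0],"jaw": 1},
    {"xyz": [0,0,0],"twist": [0,0,0],"jaw": 1},
    {"xyz": [0,0,0],"twist": [0,0,0],"jaw": 1}
  ]
}}

```text
time_s: 14.48
tool_pos: [0.4388, 0.3028, 0.193]
tool_rot: [180.0, -0.0, 82.3]
force: [-0.7, 0.1, 3.5]
grip_width: 0.0121
grasp_force: 15.0
```

```bash
python3 h.py .451 .005 .09 87.7
```

```text
xyz [-29.35   5.18  -7.9 ] twist [ 0.02 -0.   -5.36] | rows 8.0
{'time_s': 14.4833, 'tool_pos': [0.4388, 0.3028, 0.193], 'tool_rot': [179.978, -0.0041, 82.3351], 'force': [-0.6934, 0.1364, 3.4956], 'grip_width': 0.0121, 'grasp_force': 14.9918, 'qpos': [5.3841, 24.1803, -49.5895, 110.7763, 22.3665, 55.1059, -62.4981]}
```

{"fn": "servo_tool", "kwargs": {
  "plan": [
    {"xyz": [0,0,-1],"twist": [0,0,0],"jaw": 1},
    {"xyz": [0,0,-3],"twist": [0,0,0],"jaw": 1},
    {"xyz": [0,0,-5],"twist": [0,0,0],"jaw": 1},
    {"xyz": [-1.5,0.2,-6.5],"twist": [0,0,-0.3],"jaw": 1},
    {"xyz": [-4.2,0.7,-7.5],"twist": [0,0,-0.8],"jaw": 1},
    {"xyz": [-7.5,1.3,-8],"twist": [0,0,-1.3],"jaw": 1},
    {"xyz": [-11,1.9,-8],"twist": [0,0,-2],"jaw": 1},
    {"xyz": [-14.5,2.5,-8],"twist": [0,0,-2.6],"jaw": 1},
    {"xyz": [-18,3.1,-8],"twist": [0,0,-3.2],"jaw": 1},
    {"xyz": [-21.5,3.8,-8],"twist": [0,0,-3.9],"jaw": 1}
  ]
}}

```text
time_s: 15.32
tool_pos: [0.4471, 0.083, 0.2731]
tool_rot: [180.0, 0.0, 86.3]
force: [0.8, 0.4, -1.3]
grip_width: 0.0118
grasp_force: 15.0
```

```bash
python3 h.py .451 .005 .055 87.7
```

```text
xyz [-7.75  0.89  3.62] twist [ 0.03  0.05 -1.4 ] | rows 3.0
{'time_s': 15.3167, 'tool_pos': [0.4471, 0.083, 0.2731], 'tool_rot': [179.9672, 0.0454, 86.2957], 'force': [0.801, 0.3816, -1.3365], 'grip_width': 0.0118, 'grasp_force': 14.9946, 'qpos': [35.1138, 3.9805, -49.7782, 117.4021, 3.5685, 60.0563, -20.0825]}
```

{"fn": "servo_tool", "kwargs": {
  "plan": [
    {"xyz": [-3,0.3,0],"twist": [0,0,-0.5],"jaw": 1},
    {"xyz": [-5.5,0.6,0],"twist": [0,0,-1],"jaw": 1},
    {"xyz": [-7.2,0.8,0.5],"twist": [0,0,-1.4],"jaw": 1},
    {"xyz": [-7.7,0.9,1.5],"twist": [0,0,-1.4],"jaw": 1},
    {"xyz": [-7.7,0.9,2.5],"twist": [0,0,-1.4],"jaw": 1},
    {"xyz": [-7.7,0.9,3.5],"twist": [0,0,-1.4],"jaw": 1},
    {"xyz": [-7.7,0.9,3.5],"twist": [0,0,-1.4],"jaw": 1},
    {"xyz": [-7.7,0.9,3.5],"twist": [0,0,-1.4],"jaw": 1},
    {"xyz": [-7.7,0.9,3.5],"twist": [0,0,-1.4],"jaw": 1}
  ]
}}

```text
time_s: 16.07
tool_pos: [0.4517, 0.0084, 0.2376]
tool_rot: [-180.0, -0.0, 87.8]
force: [1.2, -0.2, -1.3]
grip_width: 0.0117
grasp_force: 15.0
```

```bash
python3 - <<'E'
from h import *
go(.451,.005,.035,87.7);snap('wrist','w5')
E
```

```text
xyz [-0.35 -0.05  2.06] twist [-0.02 -0.04  0.07] | rows 1.0
{'time_s': 16.0667, 'tool_pos': [0.4517, 0.0084, 0.2376], 'tool_rot': [-179.9775, -0.0385, 87.7742], 'force': [1.2015, -0.1837, -1.2797], 'grip_width': 0.0117, 'grasp_force': 14.9919, 'qpos': [39.6493, 6.6765, -45.5302, 119.7449, 5.7129, 55.7172, -11.1384]}
```

View pics/w5.png

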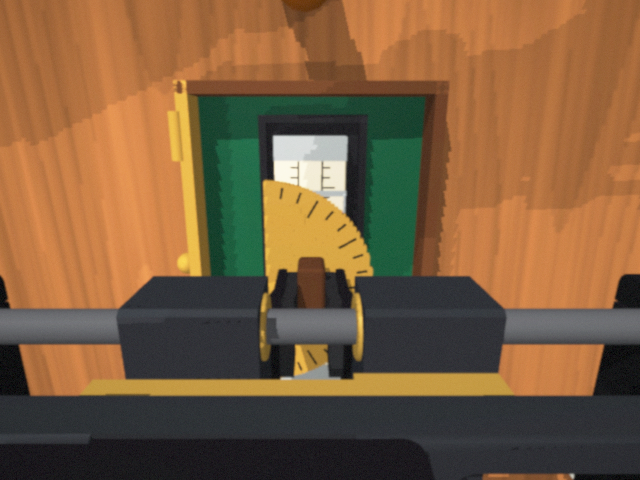

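Block (312,258) is over the rule's centreline, with the straight edge parallel to the rule. Lower gently.

{"fn": "servo_tool", "kwargs": {
  "plan": [
    {"xyz": [-0.3,0,0.5],"twist": [0,0,0],"jaw": 1},
    {"xyz": [-0.3,0,1],"twist": [0,0,0],"jaw": 1},
    {"xyz": [-0.3,0,1.4],"twist": [0,0,0],"jaw": 1},
    {"xyz": [-0.3,0,1.7],"twist": [0,0,0],"jaw": 1},
    {"xyz": [-0.3,0,1.9],"twist": [0,0,0],"jaw": 1},
    {"xyz": [-0.3,0,2],"twist": [0,0,0],"jaw": 1},
    {"xyz": [-0.3,0,2],"twist": [0,0,0],"jaw": 1},
    {"xyz": [-0.3,0,2],"twist": [0,0,0],"jaw": 1}
  ]
}}

```text
time_s: 16.78
tool_pos: [0.4516, 0.0041, 0.2178]
tool_rot: [180.0, -0.0, 87.6]
force: [0.5, 0.3, -1.7]
grip_width: 0.0119
grasp_force: 15.0
```

```bash
python3 h.py .451 .005 .035 87.7
```

```text
xyz [ 0.08 -0.06  0.08] twist [ 0.   -0.   -0.06] | rows 1.0
{'time_s': 16.7833, 'tool_pos': [0.4516, 0.0041, 0.2178], 'tool_rot': [179.9976, -0.0005, 87.6364], 'force': [0.474, 0.3405, -1.7408], 'grip_width': 0.0119, 'grasp_force': 14.9919, 'qpos': [39.2023, 8.7612, -44.9994, 120.7042, 7.7173, 53.3241, -12.4516]}
```

{"fn": "servo_tool", "kwargs": {
  "plan": [
    {"xyz": [0,0,0.08],"twist": [0,0,0],"jaw": 1},
    {"xyz": [0,0,0.08],"twist": [0,0,0],"jaw": 1},
    {"xyz": [0,0,0.08],"twist": [0,0,0],"jaw": 0.7},
    {"xyz": [0,0,0.08],"twist": [0,0,0],"jaw": 0.7},
    {"xyz": [0,0,0.08],"twist": [0,0,0],"jaw": 0.7},
    {"xyz": [0,0,0.08],"twist": [0,0,0],"jaw": 0.7},
    {"xyz": [0,0,-0.5],"twist": [0,0,0],"jaw": 0.7},
    {"xyz": [0,0,-2],"twist": [0,0,0],"jaw": 0.7},
    {"xyz": [0,0,-4],"twist": [0,0,0],"jaw": 0.7},
    {"xyz": [0,0,-6],"twist": [0,0,0],"jaw": 0.5}
  ]
}}

```text
time_s: 17.62
tool_pos: [0.4513, 0.0043, 0.2785]
tool_rot: [-179.9, -0.0, 87.7]
force: [0.5, -0.7, 0.3]
grip_width: 0.0281
grasp_force: 0.0
```

```bash
python3 - <<'E'
from h import *
go(.6189,-.2989,.115,64);snap('wrist','w6')
E
```

```text
xyz [-29.61  17.98  -1.88] twist [-6.000e-02 -2.000e-02  2.366e+01] | rows 9.0
{'time_s': 17.6167, 'tool_pos': [0.4513, 0.0043, 0.2785], 'tool_rot': [-179.9442, -0.0275, 87.6624], 'force': [0.5428, -0.7028, 0.294], 'grip_width': 0.0281, 'grasp_force': 0.0, 'qpos': [41.375, 2.5442, -45.5823, 117.5888, 2.045, 60.6979, -7.5195]}
```

View pics/w6.png

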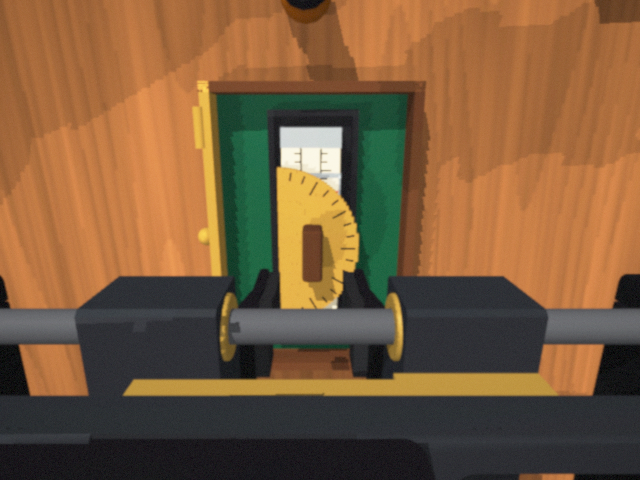

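The protractor lies on the rule, block (313,253) central and its edge parallel. On to the inkwell.

{"fn": "servo_tool", "kwargs": {
  "plan": [
    {"xyz": [-2,1.2,-0.5],"twist": [0,0,2],"jaw": 0},
    {"xyz": [-5,3,-1],"twist": [0,0,4],"jaw": 0},
    {"xyz": [-8.2,5,-1.5],"twist": [0,0,6.5],"jaw": 0},
    {"xyz": [-11.5,7,-1.9],"twist": [0,0,9],"jaw": 0},
    {"xyz": [-14.8,9,-1.9],"twist": [0,0,11.5],"jaw": 0},
    {"xyz": [-18.2,11.1,-1.9],"twist": [0,0,14],"jaw": 0},
    {"xyz": [-21.5,13.1,-1.9],"twist": [0,0,16.5],"jaw": 0},
    {"xyz": [-24.7,15,-1.9],"twist": [0,0,19],"jaw": 0},
    {"xyz": [-27.6,16.8,-1.9],"twist": [0,0,22],"jaw": 0},
    {"xyz": [-29.6,18,-1.9],"twist": [0,0,23.7],"jaw": 0}
  ]
}}

```text
time_s: 18.5
tool_pos: [0.6197, -0.3031, 0.2965]
tool_rot: [179.9, 0.1, 63.6]
force: [0.1, -1.1, 1.1]
grip_width: 0.0861
grasp_force: 0.0
```

{"fn": "servo_tool", "kwargs": {
  "plan": [
    {"xyz": [0,0,0],"twist": [0,0,0],"jaw": 0},
    {"xyz": [0,0,0],"twist": [0,0,0],"jaw": 0},
    {"xyz": [0,0,0],"twist": [0,0,0],"jaw": 0},
    {"xyz": [0,0,0],"twist": [0,0,0],"jaw": 0}
  ]
}}

```text
time_s: 18.83
tool_pos: [0.6192, -0.2973, 0.297]
tool_rot: [-180.0, -0.0, 64.1]
force: [0.2, -0.1, 0.6]
grip_width: 0.0872
grasp_force: 0.0
```

```bash
python3 - <<'E'
from h import *
go(.6189,-.2989,.016,64);snap('wrist','w7')
E
```

```text
xyz [-0.16  0.05  9.9 ] twist [-0.02 -0.04  0.07] | rows 3.0
{'time_s': 18.8333, 'tool_pos': [0.6192, -0.2973, 0.297], 'tool_rot': [-179.9756, -0.0373, 64.0731], 'force': [0.2156, -0.1199, 0.6117], 'grip_width': 0.0872, 'grasp_force': 0.0, 'qpos': [45.4726, 29.6811, -30.3707, 83.8034, 15.3409, 70.6894, -12.6246]}
```

View pics/w7.png

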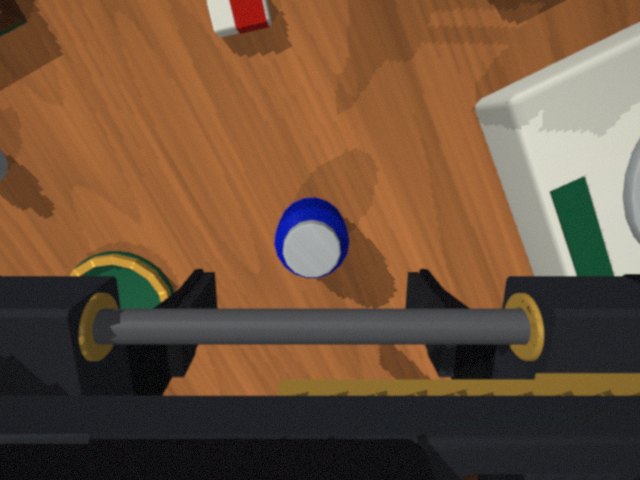

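Wrist view: inkwell lid centre at (311,249), midway between the fingers; scale to the right starts ~190 px away, clear of the body; holder at lower left.

```bash
python3 - <<'E'
from h import *
print(px('w7',(311,249),.052))
E
```

```text
[ 0.61874798 -0.29669573  0.052     ]
```

{"fn": "servo_tool", "kwargs": {
  "plan": [
    {"xyz": [-0.05,0,1.5],"twist": [0,0,0],"jaw": 0},
    {"xyz": [-0.1,0,3],"twist": [0,0,0],"jaw": 0},
    {"xyz": [-0.1,0,4],"twist": [0,0,0],"jaw": 0},
    {"xyz": [-0.1,0,4],"twist": [0,0,0],"jaw": 0}
  ]
}}

```text
time_s: 19.22
tool_pos: [0.6173, -0.2992, 0.2533]
tool_rot: [-179.7, 0.0, 64.0]
force: [-0.7, -1.0, -0.8]
grip_width: 0.0867
grasp_force: 0.0
```

```bash
python3 h.py .6189 -.2985 .018 64
```

```text
xyz [0.13 0.14 5.33] twist [-0.32  0.02 -0.02] | rows 2.0
{'time_s': 19.2167, 'tool_pos': [0.6173, -0.2992, 0.2533], 'tool_rot': [-179.6762, 0.0204, 63.9809], 'force': [-0.731, -0.9577, -0.7788], 'grip_width': 0.0867, 'grasp_force': 0.0, 'qpos': [45.2327, 31.8347, -29.635, 86.0134, 16.4603, 66.848, -13.2951]}
```

{"fn": "servo_tool", "kwargs": {
  "plan": [
    {"xyz": [0.1,0,1],"twist": [0,0,0],"jaw": 0},
    {"xyz": [0.1,0,2],"twist": [0,0,0],"jaw": 0},
    {"xyz": [0.1,0,3.2],"twist": [0,0,0],"jaw": 0},
    {"xyz": [0.1,0,4.4],"twist": [0,0,0],"jaw": 0},
    {"xyz": [0.1,0,5],"twist": [0,0,0],"jaw": 0},
    {"xyz": [0.1,0,5.3],"twist": [0,0,0],"jaw": 0},
    {"xyz": [0.1,0,5.3],"twist": [0,0,0],"jaw": 0},
    {"xyz": [0.1,0,5.3],"twist": [0,0,0],"jaw": 0.3},
    {"xyz": [0.1,0,5.3],"twist": [0,0,0],"jaw": 0.3},
    {"xyz": [0.1,0,5.3],"twist": [0,0,0],"jaw": 0.35}
  ],
  "newtons": 15
}}

```text
time_s: 20.05
tool_pos: [0.6195, -0.2992, 0.2046]
tool_rot: [179.9, 0.0, 63.9]
force: [0.0, 0.7, -0.1]
grip_width: 0.0741
grasp_force: 0.0
```

{"fn": "servo_tool", "kwargs": {
  "plan": [
    {"xyz": [0,0,0],"twist": [0,0,0],"jaw": 0.45},
    {"xyz": [0,0,0],"twist": [0,0,0],"jaw": 0.5},
    {"xyz": [0,0,0],"twist": [0,0,0],"jaw": 0.55},
    {"xyz": [0,0,0],"twist": [0,0,0],"jaw": 0.6},
    {"xyz": [0,0,0],"twist": [0,0,0],"jaw": 0.6},
    {"xyz": [0,0,0],"twist": [0,0,0],"jaw": 0.6}
  ]
}}

```text
time_s: 20.55
tool_pos: [0.6192, -0.2991, 0.204]
tool_rot: [180.0, 0.0, 63.9]
force: [-0.0, -0.2, 1.3]
grip_width: 0.0492
grasp_force: 15.0
```

```bash
python3 h.py .4585 -.2884 .09 64
```

```text
xyz [ -6.1 -14.9  -6.8] twist [ 0.    0.01 -0.07] | rows 5.0
{'time_s': 20.55, 'tool_pos': [0.6192, -0.2991, 0.204], 'tool_rot': [179.9976, 0.0112, 63.934], 'force': [-0.0425, -0.2374, 1.28], 'grip_width': 0.0492, 'grasp_force': 15.0001, 'qpos': [44.5451, 34.714, -28.7184, 87.9086, 18.0629, 62.0247, -14.4642]}
```

{"fn": "servo_tool", "kwargs": {
  "plan": [
    {"xyz": [0,0,-0.7],"twist": [0,0,0],"jaw": 0.6},
    {"xyz": [0,0,-2],"twist": [0,0,0],"jaw": 0.6},
    {"xyz": [0,0,-3.5],"twist": [0,0,0],"jaw": 0.6},
    {"xyz": [-0.8,-2,-4],"twist": [0,0,0],"jaw": 0.6},
    {"xyz": [-1.8,-4.4,-4],"twist": [0,0,0],"jaw": 0.6},
    {"xyz": [-3,-7.2,-4],"twist": [0,0,0],"jaw": 0.6},
    {"xyz": [-4.2,-10.2,-4],"twist": [0,0,0],"jaw": 0.6},
    {"xyz": [-5.2,-12.8,-4],"twist": [0,0,0],"jaw": 0.6},
    {"xyz": [-5.9,-14.4,-4],"twist": [0,0,0],"jaw": 0.6},
    {"xyz": [-6.1,-14.9,-4],"twist": [0,0,0],"jaw": 0.6}
  ]
}}

```text
time_s: 21.38
tool_pos: [0.4559, -0.2888, 0.245]
tool_rot: [-180.0, 0.2, 63.8]
force: [-0.6, 0.5, -1.8]
grip_width: 0.049
grasp_force: 15.0
```

{"fn": "servo_tool", "kwargs": {
  "plan": [
    {"xyz": [0,0,0],"twist": [0,0,0],"jaw": 0.6},
    {"xyz": [0,0,0.5],"twist": [0,0,0],"jaw": 0.6},
    {"xyz": [0,0,1],"twist": [0,0,0],"jaw": 0.6},
    {"xyz": [0,0,1],"twist": [0,0,0],"jaw": 0.6},
    {"xyz": [0,0,1],"twist": [0,0,0],"jaw": 0.6}
  ]
}}

```text
time_s: 21.8
tool_pos: [0.4593, -0.2879, 0.2331]
tool_rot: [-179.9, -0.1, 64.0]
force: [-0.3, 0.1, -2.1]
grip_width: 0.0493
grasp_force: 15.0
```

```bash
python3 - <<'E'
from h import *
go(.4585,-.2884,.026,64);snap('wrist','w8')
E
```

```text
xyz [-0.08 -0.05  2.51] twist [-0.05 -0.06  0.01] | rows 1.0
{'time_s': 21.8, 'tool_pos': [0.4593, -0.2879, 0.2331], 'tool_rot': [-179.949, -0.0582, 64.0092], 'force': [-0.262, 0.1165, -2.0947], 'grip_width': 0.0493, 'grasp_force': 14.9994, 'qpos': [57.1149, 16.8848, -31.4845, 108.4496, 10.2915, 57.5129, -4.8256]}
```

View pics/w8.png

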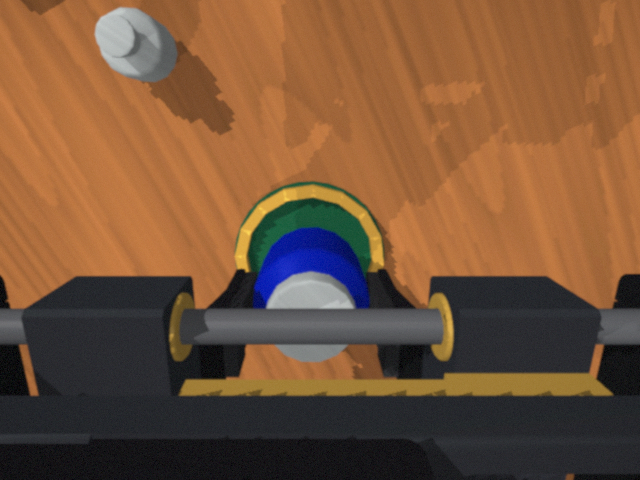

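Inkwell hangs over the holder; the ring's far edge is at (309,184), symmetric about the inkwell. One cross-check.

```bash
python3 - <<'E'
from h import *
a=px('w8',(309,184),.01);print(a, a[:2]-.041*np.array([.438,.899]))
print(px('w8',(235,257),.01),px('w8',(384,257),.01)); st()
E
```

```text
[ 0.47676698 -0.24785955  0.01      ] [ 0.45880898 -0.28471855]
[ 0.42164213 -0.26649273  0.01      ] [ 0.49648584 -0.30293106  0.01      ]
{'time_s': 21.85, 'tool_pos': [0.4592, -0.288, 0.2333], 'tool_rot': [-179.969, -0.046, 63.9964], 'force': [0.6537, -0.8561, -1.6631], 'grip_width': 0.0492, 'grasp_force': 14.9994, 'qpos': [57.1271, 16.8635, -31.4822, 108.4464, 10.2921, 57.5139, -4.8239]}
```

{"fn": "servo_tool", "kwargs": {
  "plan": [
    {"xyz": [0,0,0.6],"twist": [0,0,0],"jaw": 0.6},
    {"xyz": [0,0,1.2],"twist": [0,0,0],"jaw": 0.6},
    {"xyz": [0,0,1.7],"twist": [0,0,0],"jaw": 0.6},
    {"xyz": [0,0,2.1],"twist": [0,0,0],"jaw": 0.6},
    {"xyz": [0,0,2.3],"twist": [0,0,0],"jaw": 0.6},
    {"xyz": [0,0,2.45],"twist": [0,0,0],"jaw": 0.6},
    {"xyz": [0,0,2.5],"twist": [0,0,0],"jaw": 0.6},
    {"xyz": [0,0,2.5],"twist": [0,0,0],"jaw": 0.6},
    {"xyz": [0,0,2.5],"twist": [0,0,0],"jaw": 0.6}
  ]
}}

```text
time_s: 22.6
tool_pos: [0.4586, -0.2885, 0.209]
tool_rot: [180.0, 0.0, 63.9]
force: [-0.4, 0.7, -1.0]
grip_width: 0.0494
grasp_force: 15.0
```

```bash
python3 h.py .4588 -.287 .026 64
```

```text
xyz [ 0.14 -0.05  0.1 ] twist [ 0.03  0.01 -0.07] | rows 1.0
{'time_s': 22.6, 'tool_pos': [0.4586, -0.2885, 0.209], 'tool_rot': [179.9734, 0.0119, 63.9344], 'force': [-0.3825, 0.6934, -0.9626], 'grip_width': 0.0494, 'grasp_force': 14.9994, 'qpos': [56.5742, 18.7183, -30.9616, 109.5036, 11.6659, 54.8327, -5.8746]}
```

{"fn": "servo_tool", "kwargs": {
  "plan": [
    {"xyz": [0,0,0.1],"twist": [0,0,0],"jaw": 0.6},
    {"xyz": [0,0,0.1],"twist": [0,0,0],"jaw": 0.6},
    {"xyz": [0,0,0.1],"twist": [0,0,0],"jaw": 0.3},
    {"xyz": [0,0,0.1],"twist": [0,0,0],"jaw": 0.2},
    {"xyz": [0,0,0.1],"twist": [0,0,0],"jaw": 0.1},
    {"xyz": [0,0,0.1],"twist": [0,0,0],"jaw": 0.1},
    {"xyz": [0,0,-0.5],"twist": [0,0,0],"jaw": 0.1},
    {"xyz": [0,0,-2],"twist": [0,0,0],"jaw": 0.1},
    {"xyz": [0,0,-4],"twist": [0,0,0],"jaw": 0.1},
    {"xyz": [0,0,-6],"twist": [0,0,0],"jaw": 0.1}
  ]
}}

```text
time_s: 23.43
tool_pos: [0.4584, -0.2882, 0.2696]
tool_rot: [-180.0, -0.0, 64.0]
force: [0.3, 0.5, 0.1]
grip_width: 0.078
grasp_force: 0.0
```

{"fn": "servo_tool", "kwargs": {
  "plan": [
    {"xyz": [-1,0,-2],"twist": [0,0,0],"jaw": 0.1},
    {"xyz": [-3,0,-4],"twist": [0,0,0],"jaw": 0.1},
    {"xyz": [-6,2,-6],"twist": [0,0,0],"jaw": 0.1},
    {"xyz": [-9,3,-6],"twist": [0,0,0],"jaw": 0.1},
    {"xyz": [-12,4,-6],"twist": [0,0,0],"jaw": 0.1},
    {"xyz": [-15,5,-6],"twist": [0,0,0],"jaw": 0.1},
    {"xyz": [-15,5,-6],"twist": [0,0,0],"jaw": 0.1},
    {"xyz": [-15,5,-6],"twist": [0,0,0],"jaw": 0.1}
  ]
}}

```text
time_s: 24.1
tool_pos: [0.4363, -0.4473, 0.3287]
tool_rot: [-180.0, 0.0, 63.7]
force: [0.1, 0.6, -0.2]
grip_width: 0.0783
grasp_force: 0.0
```

```bash
python3 - <<'E'
from h import *
snap('top','t9');st()
im=cv2.imread('pics/t9.png')
cv2.imwrite('pics/c9.png',cv2.resize(im[110:270,230:500],None,fx=2.9,fy=2.9,interpolation=cv2.INTER_CUBIC))
E
```

```text
{'time_s': 24.15, 'tool_pos': [0.4374, -0.4453, 0.3288], 'tool_rot': [-179.9905, -0.0543, 63.8713], 'force': [-0.2568, 0.6935, -0.4717], 'grip_width': 0.0781, 'grasp_force': 0.0, 'qpos': [65.0987, 20.0887, -27.2006, 91.8119, 9.5372, 70.4442, 9.9824]}
```

View pics/c9.png

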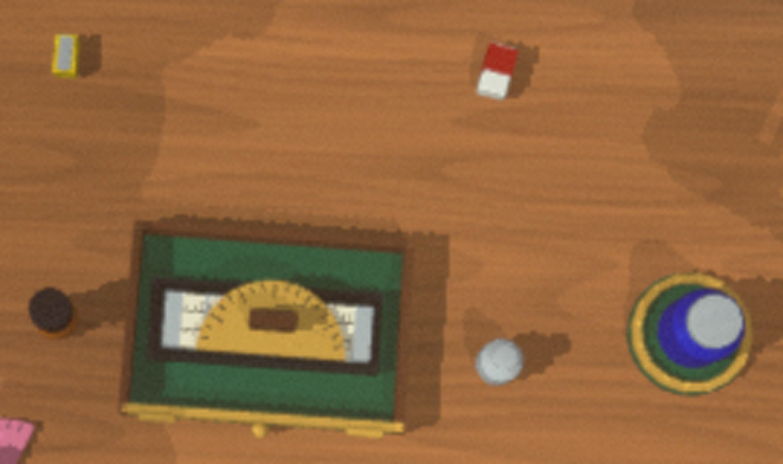

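The final crop shows the case, rule and protractor stacked central in the cubby, e.g. the block at (274,319). The inkwell stands inside the ring at (690,330), and the bystanders have not moved. Handing in.

```bash
python3 - <<'E'
from h import *
print(px('t9',(230+715/2.9,110+321/2.9),.056))
print(env.sign_off())
E
```

```text
[ 0.45829628 -0.28998357  0.056     ]
the job is handed in; nothing more can be done
None
```

The job is handed in at about 24 s of the 115 s allowed: case, rule and protractor are stacked in the cubby and the inkwell stands in its holder. The last picture shows all four within tolerance and the bystanders where they started; the sign-off call returned no verdict.

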